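# Flip open the lid leaf of the wide fruit pan

### The job

Open the wider of the two lidded fruit pans: with a fingertip, gently push the loose leaf of its lid up by the turned-up tab and over its spine, and press it down until it lies flat on the fixed half of the lid. Only push: do not pinch the leaf, do not fling it, do not lift or shove the pan, and leave the narrow pan and everything else as they are. Finish with the robot clear of everything.

Things in the scene. Friction and masses are not known exactly. Their poses are not given: they have to be found in the camera images.
- pan_wide: The pan to open: loose steel food pan, 176 long (own x) x 162 wide (y) mm over the rim, 160 x 150 mm below it, rim top 100 mm high, about 1.8 kg. Origin: centre of its underside. White lid 5 mm thick in two halves: the +x half is fixed (top face 105 mm high), the -x half is the leaf, hinged on the spine across the middle (along y).
- wide_spine (a point): Point on the wide pan's hinge axis, mid-width, 105 mm above the table; axes as the pan's: x towards the fixed half, y along the hinge, z up. The leaf side (-x) points to the robot's left (world +y), turned up to 23 degrees towards the robot or 40 away from it, so the leaf is flipped from left to right.
- wide_tab (a point): Middle of the outer end of the leaf's tab; moves with the leaf. From the spine, leaf shut, pan's axes: x -106.5, z +11.8 mm. The leaf is a plate 160 mm wide, 3 to 86 mm from the spine, z -5 to 0 mm. The tab goes on from its free edge: 64 mm wide, 24 long, 5 thick, bent up 35 degrees, overhanging the rim by 20 mm; its lower outer corner is at x -108, z +9.8 mm.
- wide_leaf (a joint): Angle of the wide pan's leaf (rad): 0 shut, 1.57 upright, 3.14 lying flat, upside down, on the fixed half. It may start slightly ajar. The hinge is stiff: the leaf (about 0.11 kg) stays wherever it is left and takes 1 to 3 N at the tab to turn.
- pan_narrow: The other pan, to be left alone: like the wide pan with the same kind of lid and tab, but 176 long x 108 wide mm. Origin: centre of its underside. Loose, about 1.3 kg.
- narrow_leaf (a joint): Angle of the narrow pan's leaf (rad), 0 shut; may start slightly ajar, leave it so.
- shaker: Bystander: small jar with a steel cap, 42 mm diameter, 85 mm high, standing between the two pans. Origin: centre of its underside.
- cup: Bystander: small steel cup, 56 mm diameter, 45 mm high, between the pans farther back. Origin: centre of its underside.
- squeeze: Bystander: white squeeze bottle, 54 mm diameter, 170 mm high, right of the pans. Origin: centre of its underside.
- bowl: Bystander: steel bowl, 150 mm diameter, 60 mm high, left of the pans. Origin: centre of its underside.

How it is judged (in metres and radians):
On the way:
1. the leaf of the wide pan has been raised to upright (value of joint wide_leaf above 1.45 rad).
At the end, for the whole second after the job is handed in: The wide pan's leaf lies flat on the fixed half (within 0.09 rad, about 5 degrees) and at rest; the wide pan stands on the table within 15 mm of where it was, the narrow pan within 20 mm and its leaf not opened (value of joint wide_leaf above 3.05 rad and velocity of joint wide_leaf below 0.05 rad/s and distance of pan_wide from where it was at the start of the episode below 0.015 m and linear speed of pan_wide below 0.01 m/s and angle between pan_wide's own z axis and vertical below 0.05 rad and distance of pan_narrow from where it was at the start of the episode below 0.02 m and value of joint narrow_leaf below 0.4 rad); the robot touches nothing.
It fails at once if the leaf is pinched or leaned on hard (over 30 N) (contact force between the fingers and wide_leaf above 30 N).
It fails at once if the leaf is flung (over 5 rad/s) (velocity of joint wide_leaf above 5 rad/s).
It fails at once if the wide pan is lifted, tipped or shoved (height (world z) of pan_wide above 0.012 m or angle between pan_wide's own z axis and vertical above 0.12 rad or distance of pan_wide from where it was at the start of the episode above 0.03 m).
It fails at once if the narrow pan is moved or its leaf opened (distance of pan_narrow from where it was at the start of the episode above 0.03 m or value of joint narrow_leaf above 0.5 rad).
It fails at once if a bystander is displaced (distance of any of shaker, cup, squeeze, bowl from where it was at the start of the episode above 0.03 m).
It also fails if it takes over 45 s, if anything falls off the work surface, if the arm or the gripper's body presses on something with over 40 N, if the wrist force passes 120 N, or if a joint passes its speed limit or range.

### The arm

A 6-joint arm with a two-finger parallel gripper is mounted at the origin on the work surface. World frame = base frame: x ahead of the robot, y to its left, z up, the work surface at z = 0. Lengths are in m, angles in degrees, forces in N, time in s.
With the tool pointing down it reaches from about 0.35 to 1 m from the base axis. Payload 7.1 kg.
Tool frame: the origin (TCP) lies where the fingers leave the gripper's body, on its centre line; the fingertips stand 73 mm ahead of it and the grasp point (between the pads) lies 54 mm ahead of it; z points along the fingers, y is the direction in which the jaws open and shut (so a half turn about z gives the same grasp; the last joint's range is limited). The gripper opens to 85 mm and grips with 20 to 120 N. Pads are 22 mm wide; open, the fingers measure 114 mm over their backs; the gripper's body (76 mm by 85 mm) begins 54 mm behind the grasp point. The pads swing forward as they close: fully open they stand 13 mm farther back than shut.
Start: joints at [65.145, 24.242, 93.386, -0, 62.372, -1.089], TCP at [0.252, 0.572, 0.304] pointing down, gripper open.
Joint ranges: [-172.04, 172.04], [-51.8, 120.97], [4.93, 147.93], [-75.15, 255.16], [6.16, 154.13], [-145.62, 145.62]. Speed limits (degrees/s): [136.94, 136.94, 172.46, 180, 180, 180].

### API

Orientations are given as a 3x3 rotation matrix whose columns are the frame's x, y, z axes.
In Python, from bench import robot gives the robot as it stands. The module is installed in compiled form; this text tells all that it offers.
- The arm moves only by the tool arm_command, never from a script. Its argument "rows" is a list that holds one entry, the list of rows, each a list of 7 numbers: the turn, a rotation vector about the tool's x, y, z in degrees, then the shift along the tool's x, y, z in m, then the closure, from -1 (fully open) to 1 (shut), so that 0 is half open. A call has exactly 8 rows; each row shifts and turns the commanded pose from where the row before left it, along the tool's axes as they then stand; what a row does not reach is not made up. A row lasts 1/8 s, in which the tool goes at most 62.5 mm and 10.7 degrees, less where a joint would pass 70% of its speed; a pose out of reach is approached as far as the arm can. A call is refused whole if a number of a shift passes 0.0625 or a number of a turn 10.7, either way. A call with a gripper value outside its range is refused whole. The fingers move at their own pace and stop on an object; "grip_force" is the grip in N (left out, the last holds). Time passes only in rows, so rows that do not move let the fingers close, or fill a call up. It gives the time, the measured TCP pose, the force and the opening at its end, in the units of the state.
- robot.get_state(): the state, without advancing time (a new reading comes with each control period).
- robot.grab_frame(name): name is "scene" or "side" or "wrist"; returns a dict with "image" (480x640x3 uint8, red, green, blue), "z_map" (480x640 float32, m along the optical axis (not along the pixel's ray), 0 where there is no reading), "mtx" (3x3 intrinsics, pixels), "xyz" and "orientation" of the camera in the world; the wrist camera has in their place "mount" (4x4, takes a point from camera to tool coordinates, whose origin is the TCP and whose axes are the flange's). Camera axes: x right, y down, z forward; pixel columns grow to the right and rows downward; lengths in m; the calibration is good to about 2 mm. A picture is of the moment at which its call begins: read the wrist's pose just before it.
- robot.finish_job(): hands the job in, once; it reports no verdict.
Trained networks look in the newest picture that a camera, given by its name, has taken for a name from the list of things; names that differ only in an ending like _2 or _b are one class to them, and where a whole thing is asked for, a point or a joint stands for the part that bears it (a point fixed in the world has none). Each returns a list of dicts, best first, with "score" (0 to 1); they miss things now and then, are a little off and sometimes report something else, mostly with a low value. They report only what shows in the picture. A call takes as long as a camera call.
- robot.look_for(thing, camera): "point" ([x, y, z] in m, in world coordinates, good to about 4 mm: the middle of the surface that is visible of it).
- robot.regions_of(thing, camera): "mask" (480x640 bool, what is visible of it).
- robot.tip_of(thing, camera): "point" ([x, y, z] in m, in world coordinates, good to about 4 mm: a listed point, or the origin of a listed thing).
The state is a dict: "time_s": time; "joint_pos": joint angles; "qd": joint speeds; "joint_efforts": joint torques, N m; "eef_pos": TCP position; "tcp_rot": TCP orientation; "force": force on the tool from outside, world axes, zero at the start; "torque": the same for the moment, N m; "width": finger opening in m.
Only numpy, scipy, OpenCV 4.12 (cv2) and the standard library are available. Lean on these libraries where they do the work, as an engineer would, in place of code of your own. Each camera call takes 0.05 s, during which the arm holds its last target. There are 200 camera calls.

## Working session

There is one attempt and no reset: what is moved stays moved. The work goes in short steps, Python scripts to look and compute and a tool call to move; the robot and the scene stay as the last step left them, time stands still between calls to the robot, and variables do not carry over. Pictures are saved under pics/ and viewed, about 8 in all and at most 12, crops included, and the job is handed in when it is done.

Besides the shell and the picture viewer there is one more tool, called after "Request:" by a JSON object that holds its "api" and its "payload", one argument or row to a line. arm_command: Moves the arm, as the interface text tells. Its arguments: {"type":"object","properties":{"rows":{"type":"array"},"grip_force":{"type":"number"}},"required":["rows"]}

```bash
mkdir -p pics; python3 - <<'E'
from bench import robot
import cv2, numpy as np
s=robot.get_state(); print(s)
for c in ["scene","side"]:
    f=robot.grab_frame(c); cv2.imwrite(f"pics/{c}0.png",f["image"][:,:,::-1])
    print(c,f["xyz"])
    for t in ["pan_wide","wide_spine","wide_tab","pan_narrow","shaker","cup","squeeze","bowl"]:
        print(t,[(np.round(d["point"],3).tolist(),round(d["score"],2)) for d in robot.tip_of(t,c)[:2]])
E
```

```text
{'time_s': 0.0, 'joint_pos': array([ 6.51454576e+01,  2.42842309e+01,  9.34332583e+01,  2.49014313e-03,
        6.23735861e+01, -1.08869827e+00]), 'qd': array([-0.02546758,  0.15196965, -0.00358509,  0.0520092 ,  0.14255704,
       -0.04145767]), 'joint_efforts': array([ 3.24695196e-03, -5.57370865e+01, -2.81748623e+01,  1.48231966e-04,
        7.27265520e-03, -2.21816839e-05]), 'eef_pos': array([0.25165292, 0.57160096, 0.30313528]), 'tcp_rot': array([[-9.15191913e-01,  4.03017701e-01, -7.03058168e-04],
       [ 4.03018308e-01,  9.15190805e-01, -1.42614868e-03],
       [ 6.86692090e-05, -1.58854505e-03, -9.99998736e-01]]), 'force': array([ 0.78029655, -0.15850572, -0.22303301]), 'torque': array([-0.01426554,  0.00304196, -0.03267333]), 'width': 0.08560796726727217}
scene [ 1.19805076 -0.93450697  0.82800111]
pan_wide [([0.607, -0.225, 0.001], 0.67)]
wide_spine [([0.606, -0.233, 0.104], 0.67)]
wide_tab [([0.58, -0.138, 0.145], 0.81)]
pan_narrow [([0.582, 0.209, -0.003], 0.82)]
shaker [([0.523, 0.014, 0.001], 0.81), ([0.643, -0.004, -0.005], 0.74)]
cup [([0.643, 0.0, -0.009], 0.86)]
squeeze [([0.564, -0.46, 0.001], 0.72)]
bowl [([0.534, 0.483, 0.005], 0.61)]
side [-0.29561418 -0.95770362  1.19987645]
pan_wide [([0.606, -0.226, 0.002], 0.83), ([0.645, 0.001, -0.001], 0.28)]
wide_spine [([0.605, -0.229, 0.106], 0.85)]
wide_tab []
pan_narrow [([0.583, 0.208, -0.002], 0.57)]
shaker [([0.53, 0.017, 0.001], 0.63)]
cup [([0.643, 0.001, 0.001], 0.74)]
squeeze [([0.584, -0.138, 0.147], 0.62), ([0.564, -0.459, -0.002], 0.59)]
bowl [([0.534, 0.481, -0.001], 0.76)]
```

View pics/scene0.png

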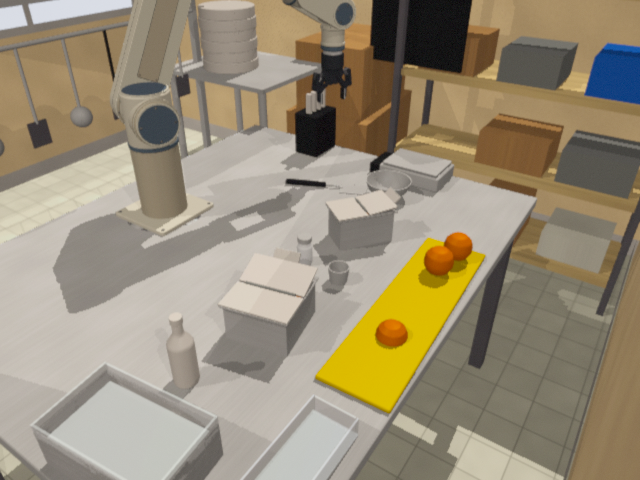

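View pics/side0.png

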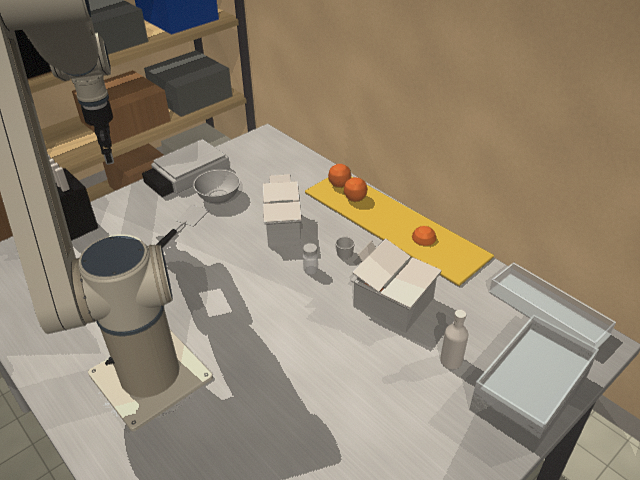

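The scene view shows the wide pan around pixel (278,300) with its leaf slightly ajar, and the narrow pan at (360,220). The side view shows the wide pan at (395,285), with the shaker and cup just to its left. Next I'll fit the pan's pose from depth.

```bash
cat > h.py <<'E'
from bench import robot
import numpy as np, cv2
def cloud(c):
    f=robot.grab_frame(c); z=f["z_map"]; K=f["mtx"]; v,u=np.nonzero(z>0); d=z[v,u]
    p=np.c_[(u-K[0,2])/K[0,0]*d,(v-K[1,2])/K[1,1]*d,d]
    return p@np.array(f["orientation"]).T+f["xyz"]
def pan():
    P=np.vstack([cloud("scene"),cloud("side")])
    return P[(np.hypot(P[:,0]-.606,P[:,1]+.228)<.16)&(P[:,2]>.03)&(P[:,2]<.25)]
E
python3 - <<'E'
from h import *
P=pan()
F=P[(abs(P[:,2]-.105)<.004)&(P[:,1]<-.235)]
r=cv2.minAreaRect(F[:,:2].astype(np.float32)*1000); print("fixed",r,np.round(cv2.boxPoints(r)),len(F))
L=P[(P[:,2]>.112)]; L=L[L[:,1]<-.1]
c=L.mean(0); n=np.linalg.svd(L-c,full_matrices=False)[2][2]; print("leaf",len(L),c,n*np.sign(n[2]))
for a in (5,0,-5,16):pass
w=np.array([-.27,.963]); s=(L[:,:2]-[.606,-.228])@w
for lo in np.arange(0,.13,.008):
    q=L[(s>=lo)&(s<lo+.008)]
    if len(q): print(round(lo,3),len(q),np.round(np.percentile(q[:,2],[5,50,95]),4))
E
```

```text
fixed ((612.9948120117188, -273.405517578125), (170.32601928710938, 99.70692443847656), 8.2420015335083) [[ 522. -236.]
 [ 536. -335.]
 [ 704. -311.]
 [ 690. -212.]] 3318
leaf 3171 [ 0.5913463  -0.17493962  0.12361757] [ 0.0677073  -0.32168274  0.9444236 ]
0.0 13 [0.1121 0.1134 0.1146]
0.008 53 [0.1121 0.1129 0.116 ]
0.016 192 [0.1121 0.1135 0.1165]
0.024 285 [0.1124 0.1149 0.1184]
0.032 348 [0.1128 0.1166 0.1213]
0.04 355 [0.1147 0.119  0.1231]
0.048 367 [0.1171 0.1214 0.1257]
0.056 348 [0.1194 0.1238 0.1277]
0.064 351 [0.122  0.1262 0.1306]
0.072 318 [0.1242 0.1286 0.1335]
0.08 278 [0.1267 0.1329 0.1425]
0.088 210 [0.1353 0.1432 0.1495]
0.096 36 [0.1413 0.1461 0.1484]
```

Request:
{"api": "arm_command", "payload": {
  "rows": [
    [[0,0,9.1,0,0,0,1],[0,0,9.1,0,0,0,1],[0,0,9.1,0,0,0,1],[0,0,9.1,0,0,0,1],[0,0,9.1,0,0,0,1],[0,0,9.1,0,0,0,1],[0,0,0,-0.0568,0.0156,0,1],[0,0,0,-0.0568,0.0156,0,1]]
  ],
  "grip_force": 20
}}

```text
time_s: 2.0
eef_pos: [0.3055, 0.4661, 0.3038]
tcp_rot: [[-0.203, 0.979, 0.0], [0.979, 0.203, -0.0], [-0.0, 0.0, -1.0]]
force: [0.4, 0.1, -0.3]
width: -0.0001
```

Request:
{"api": "arm_command", "payload": {
  "rows": [
    [[0,0,0,-0.0568,0.0156,0,1],[0,0,0,-0.0568,0.0156,0,1],[0,0,0,-0.0568,0.0156,0,1],[0,0,0,-0.0568,0.0156,0,1],[0,0,0,-0.0568,0.0156,0,1],[0,0,0,-0.0568,0.0156,0,1],[0,0,0,-0.0568,0.0156,0,1],[0,0,0,-0.0568,0.0156,0,1]]
  ]
}}

```text
time_s: 3.0
eef_pos: [0.5199, 0.0452, 0.3042]
tcp_rot: [[-0.202, 0.979, 0.001], [0.979, 0.202, 0.0], [-0.0, 0.001, -1.0]]
force: [1.2, 0.7, 0.2]
width: 0.0001
```

Request:
{"api": "arm_command", "payload": {
  "rows": [
    [[0,0,0,-0.0568,0.0156,0,1],[0,0,0,-0.0568,0.0156,0,1],[0,-10,0,0,0,0,1],[0,-10,0,0,0,0,1],[0,-10,0,0,0,0,1],[0,-10,0,0,0,0,1],[0,0,0,0,0,0,1],[0,0,0,0,0,0,1]]
  ]
}}

```text
time_s: 4.0
eef_pos: [0.5728, -0.0577, 0.304]
tcp_rot: [[-0.155, 0.979, 0.129], [0.752, 0.202, -0.627], [-0.64, 0.0, -0.768]]
force: [0.6, 0.2, 0.3]
width: -0.0002
```

```bash
cat >> h.py <<'E'
t=np.radians(40); S=np.array([.606,-.228,.105]); U=np.array([-.204,.979,0]); V=np.array([.979,.204,0])
def pose():
    s=robot.get_state(); R=np.array(s["tcp_rot"]); p=np.array(s["eef_pos"]); tip=p+.073*R[:,2]-S
    q=np.array([tip@U,tip[2],tip@V])*1000
    print("t",round(s["time_s"],2),"tip u,w,v mm",np.round(q,1),"F",np.round(s["force"],1),"joints",np.round(s["joint_pos"]),"w",round(s["width"],4)); print(np.round(R,2).tolist()); return p,R
def to(u,w,v=0):
    p,R=pose(); T=S+(u*U+v*V)/1000+[0,0,w/1000]-.073*R[:,2]; print("shift tool for",u,w,np.round(R.T@(T-p),4))
E
python3 - <<'E'
from h import *
to(130,25); to(92,13)
f=robot.grab_frame("wrist"); cv2.imwrite("pics/w1.png",f["image"][:,:,::-1]); print(np.round(f["mount"],3))
for c in ["scene","wrist"]:
    if c=="scene": robot.grab_frame(c)
    for t in ["wide_spine","wide_tab"]:
        print(c,t,[(np.round(d["point"],3).tolist(),round(d["score"],2)) for d in robot.tip_of(t,c)[:2]])
E
```

```text
t 4.0 tip u,w,v mm [126.7 143.    2.2] F [0.6 0.2 0.3] joints [  8.  22. 105. -48.  60.  24.] w -0.0002
[[-0.15, 0.98, 0.13], [0.75, 0.2, -0.63], [-0.64, 0.0, -0.77]]
shift tool for 130 25 [ 0.078  -0.0022  0.0885]
t 4.0 tip u,w,v mm [126.7 143.    2.2] F [0.6 0.2 0.3] joints [  8.  22. 105. -48.  60.  24.] w -0.0002
[[-0.15, 0.98, 0.13], [0.75, 0.2, -0.63], [-0.64, 0.0, -0.77]]
shift tool for 92 13 [ 0.0565 -0.0021  0.1221]
[[-0.002 -0.947 -0.321  0.082]
 [ 1.    -0.002 -0.001 -0.   ]
 [-0.    -0.321  0.947 -0.07 ]
 [ 0.     0.     0.     1.   ]]
scene wide_spine [([0.605, -0.233, 0.105], 0.62)]
scene wide_tab [([0.58, -0.136, 0.145], 0.55)]
wrist wide_spine [([0.605, -0.23, 0.107], 0.76)]
wrist wide_tab [([0.581, -0.133, 0.144], 0.91)]
```

View pics/w1.png

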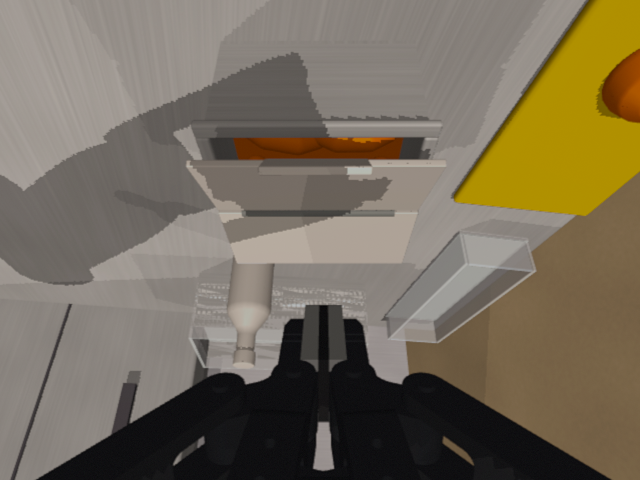

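Wrist view: the pan's edges are horizontal, so the yaw is right. The tab is at about (315,170) and the fingers are shut at (323,330). Next I'll bring the tip under the tab.

Request:
{"api": "arm_command", "payload": {
  "rows": [
    [[0,0,0,0.0173,-0.0005,0.0159,1],[0,0,0,0.0173,-0.0005,0.0159,1],[0,0,0,0.0173,-0.0005,0.0159,1],[0,0,0,0.0173,-0.0005,0.0159,1],[0,0,0,0,0,0.012,1],[0,0,0,0,0,0.012,1],[0,0,0,0,0,0.012,1],[0,0,0,0,0,0.012,1]]
  ]
}}

```text
time_s: 5.3
eef_pos: [0.5748, -0.0774, 0.1739]
tcp_rot: [[-0.154, 0.98, 0.13], [0.75, 0.201, -0.63], [-0.643, 0.001, -0.766]]
force: [-0.5, 0.1, -0.5]
width: 0.0001
```

```bash
python3 - <<'E'
from h import *
to(99,4); 
a=robot.grab_frame("scene")["image"]; b=robot.grab_frame("wrist")["image"]
a=cv2.resize(a[200:380,180:360],(540,540)); b=cv2.resize(b,(0,0),fx=.4,fy=.4)
o=np.zeros((540,800,3),np.uint8); o[:,:540]=a; o[:192,540:796]=b; cv2.imwrite("pics/s2.png",o[:,:,::-1])
E
```

```text
t 5.3 tip u,w,v mm [1.069e+02 1.290e+01 1.000e-01] F [-0.5  0.1 -0.5] joints [  6.  34. 108. -57.  50.  37.] w 0.0001
[[-0.15, 0.98, 0.13], [0.75, 0.2, -0.63], [-0.64, 0.0, -0.77]]
shift tool for 99 4 [-0.0003 -0.0001  0.0119]
```

View pics/s2.png

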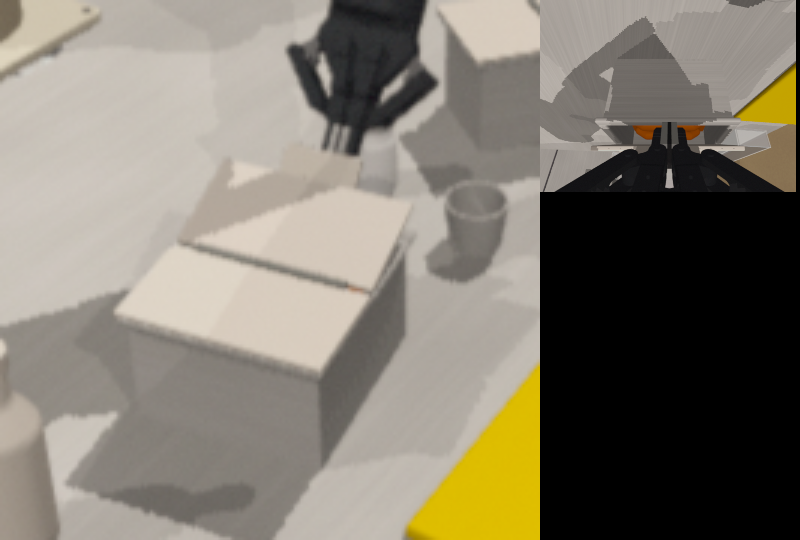

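Scene crop: the tip is behind and below the tab (crop pixel ~(335,155)), with the shaker clear. Next I'll compute the arc.

```bash
cat > path.py <<'E'
from h import *
def T(th):
    a=np.radians(th); e=np.array([np.cos(a),np.sin(a)]); m=np.array([np.sin(a),-np.cos(a)])
    r=np.interp(th,[16,60,100,180],[92,84,70,65]); return r*e+(5+11*abs(np.sin(a+t)))*m+[-2.5,0]
k=np.array([np.cos(t),-np.sin(t)]); z=-np.array([np.sin(t),np.cos(t)])
E
python3 - <<'E'
from path import *
ths=[16]+list(np.linspace(20,180,41)); p=[T(a) for a in ths]
print("start",p[0])
for i in range(0,41):
    d=p[i+1]-p[i]; print(ths[i+1],np.round(p[i+1],0),np.round([d@k/1000,d@z/1000],4).tolist())
E
```

```text
start [89.82791377 11.78618556]
20.0 [88. 18.] [-0.0049, -0.0034]
24.0 [86. 23.] [-0.0051, -0.0031]
28.0 [84. 29.] [-0.0053, -0.0027]
32.0 [81. 34.] [-0.0055, -0.0024]
36.0 [78. 39.] [-0.0057, -0.002]
40.0 [75. 44.] [-0.0058, -0.0016]
44.0 [71. 49.] [-0.0059, -0.0012]
48.0 [67. 53.] [-0.0059, -0.0008]
52.0 [63. 57.] [-0.006, -0.0004]
56.0 [58. 61.] [-0.006, 0.0]
60.0 [53. 65.] [-0.006, 0.0005]
64.0 [48. 67.] [-0.0058, 0.0015]
68.0 [42. 69.] [-0.0056, 0.0019]
72.0 [37. 71.] [-0.0054, 0.0023]
76.0 [31. 72.] [-0.0052, 0.0027]
80.0 [25. 73.] [-0.0049, 0.003]
84.0 [19. 74.] [-0.0046, 0.0034]
88.0 [14. 74.] [-0.0043, 0.0037]
92.0 [ 8. 73.] [-0.004, 0.004]
96.0 [ 3. 72.] [-0.0037, 0.0042]
100.0 [-3. 71.] [-0.0033, 0.0045]
104.0 [-8. 70.] [-0.0038, 0.004]
108.0 [-14.  69.] [-0.0035, 0.0043]
112.0 [-19.  68.] [-0.0032, 0.0045]
116.0 [-24.  66.] [-0.0028, 0.0048]
120.0 [-29.  64.] [-0.0024, 0.005]
124.0 [-34.  61.] [-0.002, 0.0051]
128.0 [-39.  58.] [-0.0016, 0.0053]
132.0 [-43.  55.] [-0.0012, 0.0054]
136.0 [-47.  51.] [-0.0008, 0.0055]
140.0 [-51.  47.] [-0.0003, 0.0055]
144.0 [-54.  44.] [0.0, 0.0039]
148.0 [-56.  41.] [0.0002, 0.0039]
152.0 [-58.  38.] [0.0005, 0.0039]
156.0 [-60.  34.] [0.0007, 0.0039]
160.0 [-62.  31.] [0.0009, 0.0038]
164.0 [-63.  27.] [0.0011, 0.0038]
168.0 [-65.  24.] [0.0013, 0.0037]
172.0 [-66.  20.] [0.0015, 0.0036]
176.0 [-67.  16.] [0.0018, 0.0036]
180.0 [-68.  12.] [0.002, 0.0035]
```

Request:
{"api": "arm_command", "payload": {
  "rows": [
    [[0,0,0,0,0,0.005,1],[0,0,0,0,0,0.005,1],[0,0,0,-0.002,0,0,1],[0,0,0,-0.002,0,0,1],[0,0,0,-0.002,0,0,1],[0,0,0,-0.002,0,0,1],[0,0,0,-0.002,0,0,1],[0,0,0,-0.001,0,0,1]]
  ]
}}

```text
time_s: 6.4
eef_pos: [0.5775, -0.0912, 0.1735]
tcp_rot: [[-0.154, 0.979, 0.13], [0.75, 0.202, -0.63], [-0.643, 0.0, -0.766]]
force: [-0.3, -0.3, -0.4]
width: 0.0
```

```bash
python3 - <<'E'
from h import *
pose()
E
```

```text
t 6.4 tip u,w,v mm [92.8 12.6 -0.1] F [-0.3 -0.3 -0.4] joints [  4.  34. 108. -58.  49.  36.] w 0.0
[[-0.15, 0.98, 0.13], [0.75, 0.2, -0.63], [-0.64, 0.0, -0.77]]
```

Request:
{"api": "arm_command", "payload": {
  "rows": [
    [[0,0,0,-0.005,0,-0.002,1],[0,0,0,-0.005,0,-0.003,1],[0,0,0,-0.0053,0,-0.0027,1],[0,0,0,-0.0055,0,-0.0024,1],[0,0,0,-0.0057,0,-0.002,1],[0,0,0,-0.0058,0,-0.0016,1],[0,0,0,-0.0059,0,-0.0012,1],[0,0,0,0,0,0,1]]
  ]
}}

```text
time_s: 7.4
eef_pos: [0.5816, -0.1108, 0.2101]
tcp_rot: [[-0.154, 0.98, 0.13], [0.75, 0.201, -0.63], [-0.643, 0.001, -0.766]]
force: [-1.1, 0.8, 0.1]
width: -0.0002
```

```bash
python3 - <<'E'
from h import *
pose()
a=robot.grab_frame("scene")["image"]
for t in ["wide_spine","wide_tab","pan_wide"]:
    print(t,[(np.round(d["point"],3).tolist(),round(d["score"],2)) for d in robot.tip_of(t,"scene")[:2]])
b=robot.grab_frame("side")["image"]
o=np.hstack([cv2.resize(a[180:380,180:360],(400,444)),cv2.resize(b[200:360,320:464],(400,444))]); cv2.imwrite("pics/s3.png",o[:,:,::-1])
E
```

```text
t 7.4 tip u,w,v mm [72.7 49.2 -0.1] F [-1.1  0.8  0.1] joints [  2.  31. 107. -56.  50.  31.] w -0.0002
[[-0.15, 0.98, 0.13], [0.75, 0.2, -0.63], [-0.64, 0.0, -0.77]]
wide_spine [([0.606, -0.232, 0.105], 0.95)]
wide_tab [([0.585, -0.163, 0.184], 0.8)]
pan_wide [([0.607, -0.227, -0.001], 0.84), ([0.643, -0.002, -0.009], 0.52)]
```

View pics/s3.png

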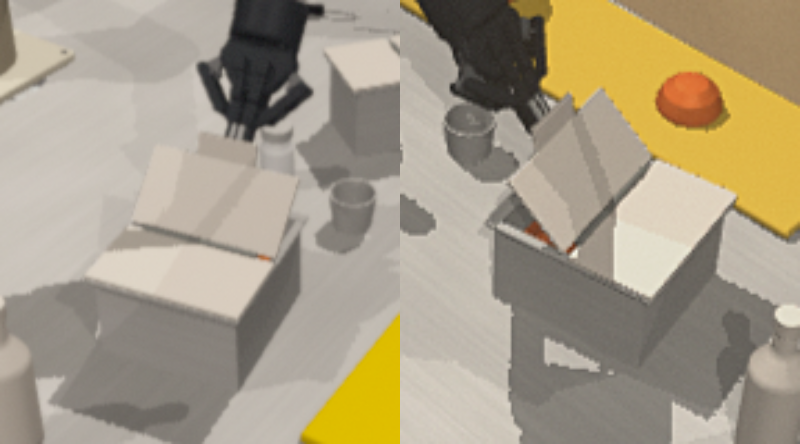

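The leaf is at about 42° as planned, with the fingers behind the tab in both views and the pan unmoved. Continuing.

Request:
{"api": "arm_command", "payload": {
  "rows": [
    [[0,0,0,-0.0059,0,-0.0008,1],[0,0,0,-0.006,0,-0.0004,1],[0,0,0,-0.006,0,0,1],[0,0,0,-0.006,0,0.0005,1],[0,0,0,-0.0058,0,0.0015,1],[0,0,0,-0.0056,0,0.0019,1],[0,0,0,-0.0054,0,0.0023,1],[0,0,0,-0.0052,0,0.0027,1]]
  ]
}}

```text
time_s: 8.65
eef_pos: [0.5898, -0.1501, 0.233]
tcp_rot: [[-0.154, 0.979, 0.13], [0.75, 0.202, -0.629], [-0.643, 0.0, -0.766]]
force: [-0.3, 2.6, 1.4]
width: -0.0001
```

Request:
{"api": "arm_command", "payload": {
  "rows": [
    [[0,0,0,-0.0049,0,0.003,1],[0,0,0,-0.0046,0,0.0034,1],[0,0,0,-0.0043,0,0.0037,1],[0,0,0,-0.004,0,0.004,1],[0,0,0,-0.0037,0,0.0042,1],[0,0,0,-0.0033,0,0.0045,1],[0,0,0,-0.0038,0,0.004,1],[0,0,0,0,0,0,1]]
  ]
}}

```text
time_s: 9.65
eef_pos: [0.5973, -0.1885, 0.2306]
tcp_rot: [[-0.154, 0.98, 0.129], [0.75, 0.201, -0.63], [-0.643, -0.0, -0.766]]
force: [0.2, 0.6, 0.8]
width: 0.0001
```

```bash
python3 - <<'E'
from path import *
pose(); print(T(104))
a=robot.grab_frame("scene")["image"]
for t in ["wide_spine","wide_tab","pan_wide"]:
    print(t,[(np.round(d["point"],3).tolist(),round(d["score"],2)) for d in robot.tip_of(t,"scene")[:2]])
b=robot.grab_frame("side")["image"]
o=np.hstack([cv2.resize(a[180:380,180:360],(400,444)),cv2.resize(b[200:360,320:464],(400,444))]); cv2.imwrite("pics/s4.png",o[:,:,::-1])
E
```

```text
t 9.65 tip u,w,v mm [-6.5 69.7 -0.6] F [0.2 0.6 0.8] joints [ -6.  30. 105. -56.  48.  23.] w 0.0001
[[-0.15, 0.98, 0.13], [0.75, 0.2, -0.63], [-0.64, -0.0, -0.77]]
[-8.24899289 70.45191573]
wide_spine [([0.606, -0.23, 0.106], 0.79)]
wide_tab [([0.604, -0.264, 0.204], 0.56)]
pan_wide [([0.605, -0.227, 0.001], 0.85)]
```

View pics/s4.png

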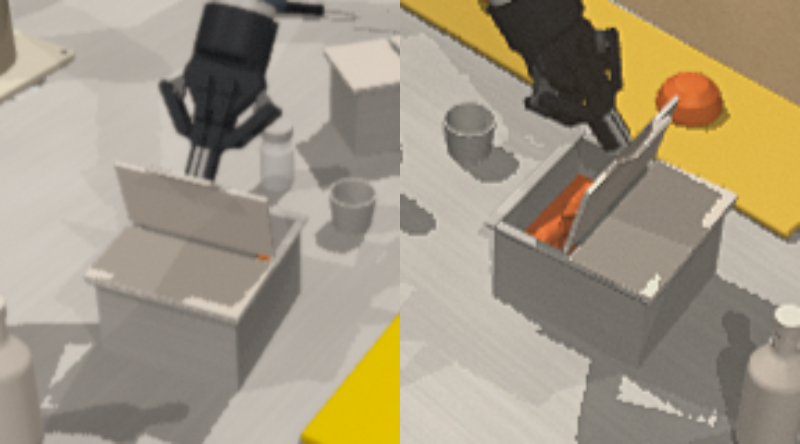

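The leaf is past upright at about 103° and the pan hasn't moved. Continuing over.

Request:
{"api": "arm_command", "payload": {
  "rows": [
    [[0,0,0,-0.0035,0,0.0043,1],[0,0,0,-0.0032,0,0.0045,1],[0,0,0,-0.0028,0,0.0048,1],[0,0,0,-0.0024,0,0.005,1],[0,0,0,-0.002,0,0.0051,1],[0,0,0,-0.0016,0,0.0053,1],[0,0,0,-0.0012,0,0.0054,1],[0,0,0,-0.0008,0,0.0055,1]]
  ]
}}

```text
time_s: 10.9
eef_pos: [0.6054, -0.2266, 0.2113]
tcp_rot: [[-0.154, 0.979, 0.13], [0.75, 0.202, -0.63], [-0.643, 0.0, -0.766]]
force: [-0.1, 0.8, 1.7]
width: 0.0001
```

Request:
{"api": "arm_command", "payload": {
  "rows": [
    [[0,0,0,-0.0003,0,0.0055,1],[0,0,0,0,0,0.0039,1],[0,0,0,0.0002,0,0.0039,1],[0,0,0,0.0005,0,0.0039,1],[0,0,0,0.0007,0,0.0039,1],[0,0,0,0.0009,0,0.0038,1],[0,0,0,0.0011,0,0.0038,1],[0,0,0,0,0,0,1]]
  ]
}}

```text
time_s: 11.9
eef_pos: [0.6083, -0.242, 0.1869]
tcp_rot: [[-0.155, 0.979, 0.129], [0.751, 0.201, -0.629], [-0.642, -0.001, -0.766]]
force: [-0.2, -0.1, 1.1]
width: -0.0001
```

```bash
python3 - <<'E'
from path import *
pose(); print(T(164))
robot.grab_frame("scene")
for t in ["wide_spine","wide_tab","pan_wide"]:
    print(t,[(np.round(d["point"],3).tolist(),round(d["score"],2)) for d in robot.tip_of(t,"scene")[:2]])
E
```

```text
t 11.9 tip u,w,v mm [-61.1  26.   -0.7] F [-0.2 -0.1  1.1] joints [-11.  35. 103. -61.  43.  25.] w -0.0001
[[-0.15, 0.98, 0.13], [0.75, 0.2, -0.63], [-0.64, -0.0, -0.77]]
[-63.33185521  27.29915787]
wide_spine [([0.602, -0.231, 0.105], 0.7), ([0.608, -0.228, 0.005], 0.46)]
wide_tab [([0.622, -0.334, 0.124], 0.74)]
pan_wide [([0.606, -0.227, 0.002], 0.55)]
```

Request:
{"api": "arm_command", "payload": {
  "rows": [
    [[0,0,0,0.0013,0,0.0015,1],[0,0,0,0.0013,0,0.0015,1],[0,0,0,0.0013,0,0.0015,1],[0,0,0,0.0013,0,0.0015,1],[0,0,0,0.0013,0,0.0015,1],[0,0,0,0.0013,0,0.0015,1],[0,0,0,0,0,0,1],[0,0,0,0,0,0,1]]
  ]
}}

```text
time_s: 13.1
eef_pos: [0.6083, -0.2417, 0.1753]
tcp_rot: [[-0.155, 0.979, 0.129], [0.751, 0.202, -0.629], [-0.642, -0.0, -0.766]]
force: [0.2, -0.6, -0.6]
width: -0.0001
```

Request:
{"api": "arm_command", "payload": {
  "rows": [
    [[0,0,0,0.0006,0,0.0008,1],[0,0,0,0.0006,0,0.0008,1],[0,0,0,0,0,0,1],[0,0,0,0,0,0,1],[0,0,0,0,0,0,1],[0,0,0,0,0,0,1],[0,0,0,0,0,0,1],[0,0,0,0,0,0,1]]
  ]
}}

```text
time_s: 14.1
eef_pos: [0.6085, -0.2419, 0.1735]
tcp_rot: [[-0.155, 0.979, 0.13], [0.75, 0.202, -0.63], [-0.643, -0.0, -0.766]]
force: [-0.1, -0.1, 0.3]
width: -0.0005
```

```bash
python3 - <<'E'
from path import *
pose()
E
```

```text
t 14.1 tip u,w,v mm [-61.1  12.6  -0.5] F [-0.1 -0.1  0.3] joints [-11.  36. 103. -62.  42.  27.] w -0.0005
[[-0.15, 0.98, 0.13], [0.75, 0.2, -0.63], [-0.64, -0.0, -0.77]]
```

Request:
{"api": "arm_command", "payload": {
  "rows": [
    [[0,0,0,0.0004,0,0.0005,1],[0,0,0,0,0,0,1],[0,0,0,0.0004,0,0.0005,1],[0,0,0,0,0,0,1],[0,0,0,0.0004,0,0.0005,1],[0,0,0,0,0,0,1],[0,0,0,0,0,0,1],[0,0,0,0,0,0,1]]
  ]
}}

```text
time_s: 15.1
eef_pos: [0.6086, -0.242, 0.1717]
tcp_rot: [[-0.154, 0.979, 0.13], [0.75, 0.202, -0.63], [-0.643, 0.0, -0.766]]
force: [-0.4, -0.7, 0.7]
width: -0.0003
```

Request:
{"api": "arm_command", "payload": {
  "rows": [
    [[0,0,0,0.0004,0,0.0005,1],[0,0,0,0,0,0,1],[0,0,0,0.0004,0,0.0005,1],[0,0,0,0,0,0,1],[0,0,0,0,0,0,1],[0,0,0,0,0,0,1],[0,0,0,0,0,0,1],[0,0,0,0,0,0,1]]
  ]
}}

```text
time_s: 16.1
eef_pos: [0.6086, -0.2421, 0.1706]
tcp_rot: [[-0.154, 0.979, 0.13], [0.75, 0.202, -0.63], [-0.643, 0.0, -0.766]]
force: [-1.1, -0.8, 5.0]
width: 0.0001
```

```bash
python3 - <<'E'
from path import *
pose()
a=robot.grab_frame("scene")["image"]
for t in ["wide_tab","pan_wide"]:
    print(t,[(np.round(d["point"],3).tolist(),round(d["score"],2)) for d in robot.tip_of(t,"scene")[:2]])
P=pan()-S; u=P@U*1000; v=P@V*1000; w=P[:,2]*1000
for lo in range(-110,0,10):
    q=(u>lo)&(u<lo+10)&(abs(v)>30)&(abs(v)<75)&(w>-25)&(w<25)
    if q.sum()>5: print(lo,q.sum(),np.round(np.percentile(w[q],[10,50,90]),1))
cv2.imwrite("pics/s5.png",cv2.resize(a[180:380,180:360],(540,600))[:,:,::-1])
E
```

```text
t 16.1 tip u,w,v mm [-61.3   9.7  -0.4] F [-1.1 -0.8  5. ] joints [-11.  36. 104. -63.  42.  27.] w 0.0001
[[-0.15, 0.98, 0.13], [0.75, 0.2, -0.63], [-0.64, 0.0, -0.77]]
wide_tab [([0.622, -0.334, 0.092], 0.71)]
pan_wide [([0.605, -0.228, 0.002], 0.69)]
-110 23 [-8.8 -5.8 -2.7]
-100 64 [-5.4 -0.4  3.8]
-90 472 [-17.8   2.1   6.7]
-80 261 [-18.2   5.3   7.9]
-70 242 [3.3 5.6 7.9]
-60 231 [3.1 5.8 8. ]
-50 219 [2.9 5.7 7.8]
-40 213 [3.6 5.9 8.2]
-30 193 [2.9 5.5 7.9]
-20 171 [3.5 5.6 7.5]
-10 133 [2.6 5.3 7.1]
```

View pics/s5.png

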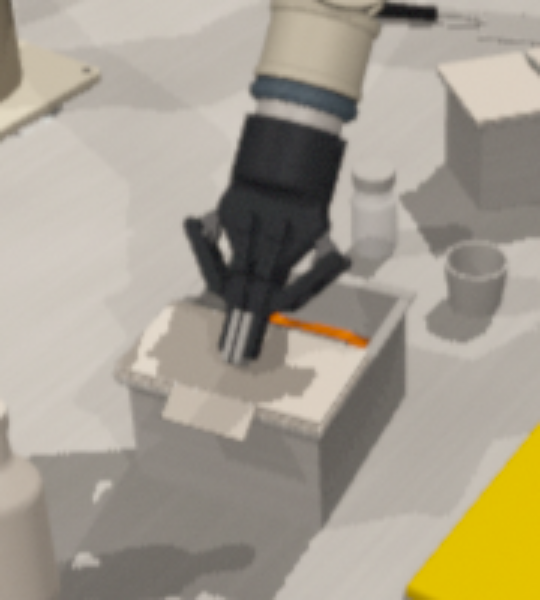

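The leaf lies flat: its surface is level at about +5.6 mm across the fixed half, with 5 N of contact force. I'll press slightly more and then retreat straight up.

Request:
{"api": "arm_command", "payload": {
  "rows": [
    [[0,0,0,0.0003,0,0.0004,1],[0,0,0,0,0,0,1],[0,0,0,0,0,0,1],[0,0,0,0,0,0,1],[0,0,0,-0.0013,0,-0.0015,1],[0,0,0,-0.0064,0,-0.0077,1],[0,0,0,-0.0128,0,-0.0153,1],[0,0,0,-0.0257,0,-0.0306,1]]
  ]
}}

```text
time_s: 17.35
eef_pos: [0.6077, -0.2416, 0.2409]
tcp_rot: [[-0.157, 0.979, 0.127], [0.751, 0.202, -0.628], [-0.641, -0.003, -0.767]]
force: [0.7, -0.2, -0.1]
width: -0.0003
```

Request:
{"api": "arm_command", "payload": {
  "rows": [
    [[0,0,0,-0.0257,0,-0.0306,1],[0,0,0,-0.0257,0,-0.0306,1],[0,0,0,-0.0128,0,-0.0153,1],[0,0,0,0,0,0,1],[0,0,0,0,0,0,1],[0,0,0,0,0,0,1],[0,0,0,0,0,0,1],[0,0,0,0,0,0,1]]
  ]
}}

```text
time_s: 18.35
eef_pos: [0.6085, -0.242, 0.341]
tcp_rot: [[-0.155, 0.979, 0.129], [0.75, 0.202, -0.629], [-0.642, -0.001, -0.766]]
force: [0.5, 0.4, 0.8]
width: -0.0001
```

```bash
python3 - <<'E'
from path import *
pose()
P=pan()-S; u=P@U*1000; v=P@V*1000; w=P[:,2]*1000
q=(u>-78)&(u<-8)&(abs(v)<70)&(w>-3)&(w<25); print("slope deg",q.sum(),np.degrees(np.polyfit(u[q],w[q],1)[0]),np.median(w[q]))
for t in ["pan_wide","wide_tab","pan_narrow","shaker","cup","squeeze","bowl"]:
    print(t,[[(np.round(d["point"],3).tolist(),round(d["score"],2)) for d in robot.tip_of(t,c)[:1]] for c in ("scene","side")])
E
```

```text
t 18.35 tip u,w,v mm [-61.1 180.1  -0.6] F [0.5 0.4 0.8] joints [-11.  22.  99. -48.  53.   6.] w -0.0001
[[-0.16, 0.98, 0.13], [0.75, 0.2, -0.63], [-0.64, -0.0, -0.77]]
slope deg 2417 -0.002116978533172922 5.706334637609264
pan_wide [[([0.605, -0.229, 0.002], 0.65)], [([0.607, -0.225, -0.002], 0.6)]]
wide_tab [[([0.62, -0.337, 0.092], 0.72)], [([0.622, -0.335, 0.095], 0.73)]]
pan_narrow [[([0.584, 0.207, 0.001], 0.73)], [([0.585, 0.208, 0.0], 0.82)]]
shaker [[([0.524, 0.016, 0.002], 0.91)], [([0.53, 0.017, -0.001], 0.74)]]
cup [[([0.644, -0.003, -0.007], 0.61)], [([0.641, 0.002, -0.0], 0.62)]]
squeeze [[([0.563, -0.459, 0.0], 0.75)], []]
bowl [[([0.537, 0.487, 0.004], 0.96)], [([0.534, 0.485, 0.002], 0.63)]]
```

```bash
python3 -c "
from bench import robot
print(robot.finish_job())"
```

```text
the job is handed in; nothing more can be done
None
```

The wide pan is open: its leaf lies flat on the fixed half of the lid. I pushed it with the closed fingertips, tilted 40°, from under the tab, over the spine and down. I handed the job in after about 18 s of robot time; it gives no verdict.

- **Leaf:** it went past upright, to about 103° at one check, and ended flat. The depth fit shows a slope of about 0° with its top about 5.7 mm above the hinge axis, close to the 5 mm lid thickness.
- **Force:** the highest reading I saw was about 5 N, against the 30 N limit. The last extra press of about 0.5 mm came after that reading and was not measured at its peak.
- **Objects:** both pans and the bystanders were found within about 6 mm of where they started, close to the detectors' accuracy of about 4 mm. The squeeze bottle was only found in the scene camera on the last check.
- **Robot:** the fingertips are about 18 cm above the lid, with forces near zero.

No check failed. I judged the narrow pan's leaf only from the pictures and did not measure its angle.

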